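# Switch a bottle warmer to the bay of the squeeze bottle

## Robot

A 7-joint arm with a two-finger parallel gripper is mounted at the origin on a cart in front of the work surface, level with it; the furniture and walls round the work are solid. World frame = base frame: x ahead of the robot, y to its left, z up, the work surface at z = 0. Lengths are in m, angles in rad, forces in N, time in s.
With the tool pointing down it reaches from about 0.4 to 0.875 m from the base axis. Payload 4.4 kg.
Tool frame: the origin (TCP) lies between the finger pads; the fingertips stand 17 mm ahead of it and the grasp point (between the pads) lies 2 mm behind it; z points along the fingers, y is the line along which they close (so a half turn about z gives the same grasp; the last joint's range is limited). The gripper opens to 85 mm and grips with 20 to 120 N. Pads are 22 mm wide; open, the fingers measure 114 mm over their backs; the gripper's body (76 mm by 85 mm) begins 54 mm behind the grasp point. The pads swing forward as they close: fully open they stand 13 mm farther back than shut.
Start: joints at [1.206, 0.628, 0.038, 1.517, -0.027, 0.996, -0.02], TCP at [0.191, -0.621, 0.248] pointing down, gripper open.
Joint ranges: [-3.06, 3.06], [-0.37, 2.12], [-1.25, 1.32], [0.18, 2.47], [-1.1, 4.24], [0.23, 1.98], [-2.94, 2.94]. Speed limits (rad/s): [2.57, 2.57, 3.14, 3.14, 3.14, 3.14, 3.14].

## Interface

Orientations are given as a unit quaternion [x, y, z, w].
In Python, from station import bot gives the robot as it stands. The module is installed in compiled form; this text tells all that it offers.
- The arm moves only by the tool arm_command, never from a script. Its argument "steps" is one flat list of numbers, 7 for each row, row after row: the turn, a rotation vector about the tool's x, y, z in units of 5 degrees (1.0 is 5 degrees), then the shift along the tool's x, y, z in units of 30 mm (1.0 is 30 mm), then the finger opening in mm, from 0 to 85.4. A call has 1 to 5 rows; each row is the pose to reach, as a shift and turn from the pose commanded when the call began, along the tool's axes at that moment; what a row does not reach only later rows make up. A row lasts 1/8 s, in which the tool goes at most 62.5 mm and 10.7 degrees, less where a joint would pass 70% of its speed; a pose out of reach is approached as far as the arm can. A call with a gripper value outside its range is refused whole. The fingers move at their own pace and stop on an object; "force" is the grip in N (left out, the last holds). Time passes only in rows, so rows that repeat a pose let the fingers close. It gives the time, the measured TCP pose, the force, the opening and the grip force at its end, in the units of the state.
- bot.read_state(): the state, without advancing time (a new reading comes with each control period).
- bot.snapshot(name): name is "scene" or "top" or "wrist"; returns the picture (480x640x3 uint8, red, green, blue); there is no depth.
- bot.calibration(name): a dict with "mtx" (3x3 intrinsics, pixels), "xyz" and "rotation" of the camera in the world. Camera axes: x right, y up, looking along -z (the intrinsics and any distortion apply to the point x, -y, -z); pixel columns grow to the right and rows downward; lengths in m; the calibration is good to about 2 mm. A picture is of the moment at which its call begins: read the wrist's pose just before it. calibration takes no time and is no camera call; for the wrist camera it gives the pose at the moment of the call.
- bot.hand_in(): hands the job in; it is judged then, once.
Trained networks look in the newest picture that a camera, given by its name, has taken for a name from the list of things; names that differ only in an ending like _2 or _b are one class to them, and where a whole thing is asked for, a point or a joint stands for the part that bears it (a point fixed in the world has none). Each returns a list of dicts, best first, with "score" (0 to 1); they miss things now and then, are a little off and sometimes report something else, mostly with a low value. They report only what shows in the picture. A call takes as long as a camera call. They do not tell look-alikes from the thing itself.
- bot.cut_out(camera, query): "pixels" (480x640 bool, what is visible of it).
- bot.tip_of(camera, query): "xyz" ([x, y, z] in m, in world coordinates, good to about 4 mm: a listed point, or the origin of a listed thing).
The state is a dict: "t": time; "joint_pos": joint angles; "dq": joint speeds; "effort": joint torques, N m; "position": TCP position; "tcp_rot": TCP orientation; "force": force on the tool from outside, world axes, zero at the start; "wrist_torque": the same for the moment, N m; "grip_width": opening from 0.0 (shut) to 1.0 (fully open); "finger_force": force on a finger pad.
Only numpy, scipy, OpenCV 4.12 (cv2) and the standard library are available. Lean on these libraries where they do the work, as an engineer would, in place of code of your own. Each camera call takes 0.05 s, during which the arm holds its last target. There are 200 camera calls.

## Task

The white squeeze bottle is to be warmed: push the warmer's selector lever out of its parking slot (near middle) and through the slotted gate, fully home into the corner slot that belongs to the bay where this bottle stands (far left slot for the far left bay, and so on). Only push it from outside with shut fingers, gently and never taking it between them, and leave everything in the bays standing as it is.

Things in the scene. Friction and masses are not known exactly. Their poses are not given: they have to be found in the camera images.
- warmer: Fixed four-bay bottle warmer, white base 210 x 360 mm. Origin: centre of its underside, on the table; x points to its far side (away from the robot at yaw 0), y to its left, z up. Bays: aluminium cups 84 mm across, rims 42 mm above the table, centres at x = +-50 mm, y = +-135 mm. Between them a console 170 x 140 mm, 88 mm high.
- gate (a point): Middle of the gate in the steel plate on the console, 88 mm above the table. Slots 13 mm wide: a cross channel along y; at its ends (22 mm left and right) a far and a near corner slot each, belonging to the bays of the same corner; one parking slot from the middle to the near side, none to the far side. Slots end 24 mm far or near of the channel's middle line.
- lever_handle: The lever: 8 mm steel stem up through the gate with a black pear-shaped knob. Origin: its pivot in the console, 30 mm above the table under the middle of the gate; z along the stem. It stays where it is left (2 to 3 N at the knob moves it); the stem meets the gate's walls hard.
- knob (a point): Centre of the knob, 140 mm from the pivot, 170 mm above the table when upright, about 15 mm lower in a corner slot. 32 mm across here; the knob reaches 20 mm below and 17 mm above. At the end of the parking slot it is about 48 mm to the near side of upright; in a corner slot about 52 mm to the side and 42 mm far or near.
- lever_side (a joint): Sideways lean of the lever about its pivot, rad: 0 in the middle, positive to the warmer's left (+y), negative to the right. In the outer columns it is +-0.33 to +-0.40.
- lever_fore (a joint): Fore-and-aft lean of the lever, rad: 0 upright, positive to the warmer's far side (+x), negative to the near side. Within +-0.1 in the cross channel; about +-0.31 at the end of a corner slot, about -0.34 at the end of the parking slot.
- white_bottle_centre (a point): Centre, half-way up, of the white squeeze bottle with round shoulders and a small snap nipple, 54 mm diameter, 124 mm tall, upright and loose in one of the bays (cup floor 17 mm above the table; its top is 141 mm above the table). Its bay tells the slot.
- amber_bottle_centre (a point): Centre of the brown glass bottle with a broad ribbed screw cap, 48 mm diameter, 116 mm tall, loose in another bay; its top is 133 mm above the table. Not to be disturbed.
- glass_jar_centre (a point): Centre of the low glass jar with cotton wool, 67 mm diameter, 66 mm tall, loose in another bay. Not to be disturbed.
- bay_cover_centre (a point): A grey plastic cover with a small knob on top, 90 mm diameter, 38 mm tall, loose in the cup of the unused bay; the point is on its axis 15 mm above its underside. Not to be disturbed.
Mind the look-alikes: they are no part of the job. Leave any yellow look-alike of the part that bears amber_bottle_centre alone.

How it is judged:
At the end, for the whole second after the job is handed in: The lever stands in the corner slot of the bay that holds the white squeeze bottle: leaned to that side by more than 0.30 rad and to that bay's far or near side by more than 0.25 rad, at rest; both bottles, the jar and the cover are upright (within 0.2 rad) and within 20 mm of where they stood (((x of white_bottle_centre in the frame of warmer above 0 m and y of white_bottle_centre in the frame of warmer above 0 m and value of joint lever_fore above 0.25 rad and value of joint lever_side above 0.3 rad) or (x of white_bottle_centre in the frame of warmer above 0 m and y of white_bottle_centre in the frame of warmer below 0 m and value of joint lever_fore above 0.25 rad and value of joint lever_side below -0.3 rad) or (x of white_bottle_centre in the frame of warmer below 0 m and y of white_bottle_centre in the frame of warmer above 0 m and value of joint lever_fore below -0.25 rad and value of joint lever_side above 0.3 rad) or (x of white_bottle_centre in the frame of warmer below 0 m and y of white_bottle_centre in the frame of warmer below 0 m and value of joint lever_fore below -0.25 rad and value of joint lever_side below -0.3 rad)) and velocity of joint lever_fore between -0.05 and 0.05 rad/s and velocity of joint lever_side between -0.05 and 0.05 rad/s and angle between each of white_bottle_centre, amber_bottle_centre, glass_jar_centre, bay_cover_centre's own z axis and vertical below 0.2 rad and distance of each of white_bottle_centre, amber_bottle_centre, glass_jar_centre, bay_cover_centre from where it was at the start of the episode below 0.02 m); the robot touches nothing.
It fails at once if something standing in a bay is lifted, moved or tipped (distance of any of white_bottle_centre, amber_bottle_centre, glass_jar_centre, bay_cover_centre from where it was at the start of the episode above 0.02 m or angle between any of white_bottle_centre, amber_bottle_centre, glass_jar_centre, bay_cover_centre's own z axis and vertical above 0.3 rad).
It fails at once if the lever is squeezed or shoved with more than 40 N (contact force between the fingers and lever_handle above 40 N).
It fails at once if the lever is taken between the fingers (the grasp point comes within 10 mm of the stem's line at the knob or stem) (x of the grasp point in the frame of lever_handle between -0.01 and 0.01 m and y of the grasp point in the frame of lever_handle between -0.01 and 0.01 m and z of the grasp point in the frame of lever_handle between 0.06 and 0.165 m).
It also fails if it takes over 48 s, if anything falls off the work surface, if the arm or the gripper's body presses on something with over 40 N, if the wrist force passes 120 N, or if a joint passes its speed limit or range.

## Working session

There is one attempt and no reset: what is moved stays moved. The work goes in short steps, Python scripts to look and compute and a tool call to move; the robot and the scene stay as the last step left them, time stands still between calls to the robot, and variables do not carry over. Pictures are saved under pics/ and viewed, at most 10 in all, crops included, and the job is handed in when it is done.

Besides the shell and the picture viewer there is one more tool, called after "Emit:" in YAML: its name, and indented under it one key for each argument. arm_command: Moves the arm, as the interface text tells. Its arguments: {"type":"object","properties":{"steps":{"type":"array"},"force":{"type":"number"}},"required":["steps"]}

```bash
mkdir -p pics
cat > a.py <<'E'
from station import bot
import cv2,numpy as np
def save(c,n):
    im=bot.snapshot(c); cv2.imwrite(f'pics/{n}.png',im[:,:,::-1]); return im
E
python3 - <<'E'
from a import *
for c in ('scene','top'):
    save(c,c+'0')
    for q in ['warmer','gate','lever_handle','knob','white_bottle_centre','amber_bottle_centre','glass_jar_centre','bay_cover_centre']:
        print(c,q,[(np.round(d['xyz'],3).tolist(),round(d['score'],2)) for d in bot.tip_of(c,q)][:3])
s=bot.read_state();print(s)
E
```

```text
scene warmer [([0.559, -0.08, -0.002], 0.96)]
scene gate [([0.56, -0.085, 0.087], 0.92)]
scene lever_handle []
scene knob [([0.526, -0.082, 0.165], 0.55)]
scene white_bottle_centre [([0.635, -0.207, 0.082], 0.88), ([0.586, 0.059, 0.048], 0.57)]
scene amber_bottle_centre [([0.372, 0.035, 0.057], 0.97), ([0.476, 0.189, 0.058], 0.66), ([0.49, 0.045, 0.076], 0.57)]
scene glass_jar_centre [([0.587, 0.062, 0.049], 0.64)]
scene bay_cover_centre []
top warmer [([0.559, -0.079, 0.004], 0.89)]
top gate [([0.563, -0.082, 0.082], 0.82)]
top lever_handle [([0.564, -0.083, 0.031], 0.86)]
top knob [([0.53, -0.08, 0.162], 0.75), ([0.492, 0.043, 0.076], 0.54)]
top white_bottle_centre [([0.63, -0.208, 0.081], 0.65)]
top amber_bottle_centre [([0.37, 0.034, 0.061], 0.92), ([0.482, 0.192, 0.054], 0.92), ([0.49, 0.042, 0.075], 0.79)]
top glass_jar_centre [([0.592, 0.058, 0.05], 0.81)]
top bay_cover_centre [([0.534, -0.222, 0.045], 0.63)]
{'t': 0.9, 'joint_pos': array([ 1.20619814,  0.62834254,  0.03850791,  1.51740619, -0.02700004,
        0.9962971 , -0.01997959]), 'dq': array([ 1.62732393e-03,  1.47804786e-04, -1.58685601e-04,  5.66027512e-04,
        4.11917506e-04,  5.58327243e-05,  3.78375180e-04]), 'effort': array([-7.06054198e-05, -5.63260818e+01,  1.22577153e+00, -1.93783504e+01,
        1.09475269e-02,  1.47669358e-03, -2.29632761e-06]), 'position': array([ 0.19136767, -0.62120815,  0.24834885]), 'tcp_rot': array([9.88861527e-01, 1.48838431e-01, 2.23830336e-05, 2.92705243e-05]), 'force': array([ 0.38792977, -0.0131863 ,  0.17439869]), 'wrist_torque': array([ 0.03267273,  0.00881726, -0.00830309]), 'finger_force': 0.0, 'grip_width': 1.0000249979273181}
```

View pics/scene0.png

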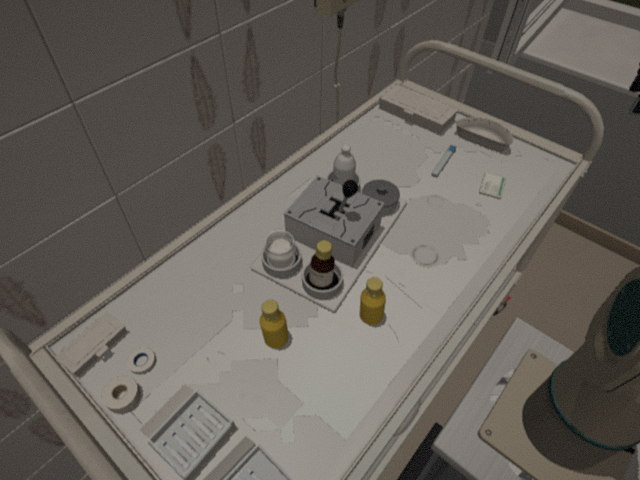

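View pics/top0.png

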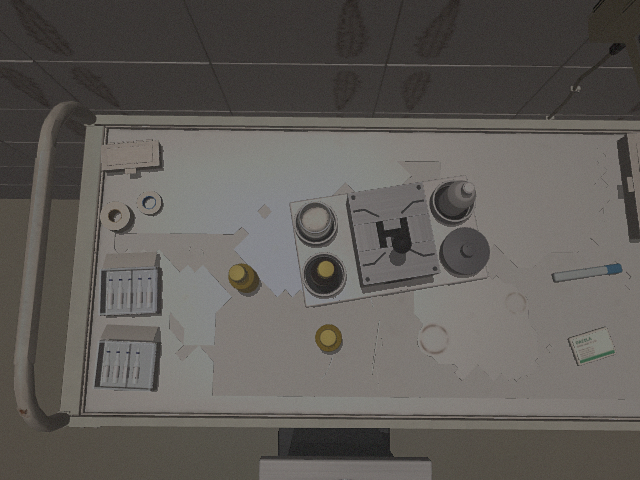

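The white bottle stands in the far right bay (top picture, about 460,195). The lever is parked on the near side at about (400,240), and the warmer's yaw is about +0.16. I'll shut the fingers and go above the near side of the lever.

Emit:
arm_command:
  steps: [0, 0, 0, 1.4, -1.4, 0, 0, 0, 0, 0, 2.8, -2.8, 0, 0, 0, 0, 0, 4.2, -4.2, 0, 0, 0, 0, 0, 5.6, -5.6, 0, 0, 0, 0, 0, 7, -7, 0, 0]
  force: 20

```text
t: 1.52
position: [0.3312, -0.3571, 0.2486]
tcp_rot: [0.989, 0.149, 0.0, 0.0]
force: [1.4, 0.2, -0.0]
grip_width: -0.001
finger_force: 0.0
```

Emit:
arm_command:
  steps: [0, 0, 0.4, 1.4, -1.4, 0, 0, 0, 0, 0.8, 2.8, -2.8, 0, 0, 0, 0, 1.2, 4.2, -4.2, 0, 0, 0, 0, 1.6, 5.6, -5.6, 0, 0, 0, 0, 1.6, 6.8, -7, 0, 0]

```text
t: 2.15
position: [0.4646, -0.096, 0.2487]
tcp_rot: [0.997, 0.08, 0.001, 0.0]
force: [1.3, -0.1, 0.3]
grip_width: -0.003
finger_force: 0.0
```

```bash
cat >> a.py <<'E'
from scipy.spatial.transform import Rotation as R
def st():
    s=bot.read_state(); r=R.from_quat(s['tcp_rot']).as_matrix()
    print('t',round(s['t'],2),'p',s['position'].round(4),'x',r[:,0].round(3),'z',r[:,2].round(3),'f',s['force'].round(1),'g',round(s['grip_width'],2))
    return s['position'],r
E
python3 - <<'E'
from a import *
st()
for c in ('scene','top','wrist'):
    for k in range(2):
        save(c,c+f'1{k}')
        for q in ['warmer','gate','knob']+(['white_bottle_centre','glass_jar_centre','bay_cover_centre','amber_bottle_centre'] if k==0 else []):
            print(c,q,[(np.round(d['xyz'],3).tolist(),round(d['score'],2)) for d in bot.tip_of(c,q)][:3])
E
```

```text
t 2.15 p [ 0.4646 -0.096   0.2487] x [0.987 0.159 0.001] z [ 0.001 -0.    -1.   ] f [ 1.3 -0.1  0.3] g -0.0
scene warmer [([0.56, -0.082, -0.001], 0.81)]
scene gate [([0.56, -0.086, 0.088], 0.7)]
scene knob [([0.524, -0.078, 0.165], 0.67)]
scene white_bottle_centre [([0.636, -0.208, 0.082], 0.8), ([0.588, 0.058, 0.052], 0.6)]
scene glass_jar_centre [([0.588, 0.061, 0.049], 0.96)]
scene bay_cover_centre [([0.538, -0.225, 0.047], 0.85)]
scene amber_bottle_centre [([0.562, -0.078, -0.001], 0.73), ([0.485, 0.041, 0.074], 0.7), ([0.479, 0.19, 0.057], 0.66)]
scene warmer [([0.562, -0.08, -0.005], 0.86)]
scene gate [([0.559, -0.083, 0.084], 0.63)]
scene knob [([0.525, -0.082, 0.166], 0.83)]
top warmer [([0.56, -0.082, -0.0], 0.65), ([0.593, 0.059, 0.049], 0.54)]
top gate [([0.563, -0.082, 0.086], 0.9)]
top knob [([0.531, -0.081, 0.162], 0.67)]
top white_bottle_centre [([0.633, -0.205, 0.078], 0.83)]
top glass_jar_centre [([0.592, 0.058, 0.05], 0.86)]
top bay_cover_centre []
top amber_bottle_centre [([0.482, 0.192, 0.056], 0.91), ([0.373, 0.034, 0.061], 0.82), ([0.491, 0.044, 0.074], 0.72)]
top warmer [([0.559, -0.08, -0.0], 0.91)]
top gate [([0.563, -0.083, 0.086], 0.84)]
top knob [([0.527, -0.077, 0.165], 0.72)]
wrist warmer [([0.56, -0.085, 0.003], 0.87)]
wrist gate [([0.566, -0.08, 0.093], 0.62)]
wrist knob [([0.526, -0.083, 0.17], 0.85)]
wrist white_bottle_centre [([0.632, -0.204, 0.079], 0.91)]
wrist glass_jar_centre [([0.588, 0.061, 0.052], 0.83)]
wrist bay_cover_centre [([0.533, -0.225, 0.045], 0.87), ([0.526, -0.084, 0.168], 0.25)]
wrist amber_bottle_centre [([0.482, 0.196, 0.058], 0.86), ([0.489, 0.042, 0.073], 0.84), ([0.371, 0.035, 0.056], 0.83)]
wrist warmer [([0.564, -0.081, 0.003], 0.83)]
wrist gate [([0.563, -0.08, 0.091], 0.57)]
wrist knob [([0.526, -0.083, 0.169], 0.93)]
```

Emit:
arm_command:
  steps: [0, 0, 0, 0, 0, 1.5, 0, 0, 0, 0, 0, 0, 2.9, 0, 0, 0, 0, 0.5, 0, 2.9, 0, 0, 0, 0, 0.9, 0, 2.9, 0, 0, 0, 0, 1.0, 0, 2.9, 0]

```text
t: 4.58
position: [0.4958, -0.093, 0.163]
tcp_rot: [0.997, 0.08, 0.002, 0.0]
force: [-0.2, -0.1, 0.0]
grip_width: 0.001
finger_force: 0.0
```

Emit:
arm_command:
  steps: [0, 0, 0, 0.15, 0, 0, 0, 0, 0, 0, 0.3, 0, 0, 0, 0, 0, 0, 0.45, 0, 0, 0, 0, 0, 0, 0.6, 0, 0, 0, 0, 0, 0, 0.75, 0, 0, 0]

```text
t: 5.2
position: [0.515, -0.0896, 0.1613]
tcp_rot: [0.997, 0.079, -0.0, -0.0]
force: [-3.8, 0.2, 1.9]
grip_width: -0.001
finger_force: 1.4
```

```bash
cat >> a.py <<'E'
G=np.array([.562,-.082]); U=np.array([[.987,.159],[-.159,.987]])
def look(cs=('scene','top','wrist')):
    p,r=st(); print('tool w',(U@(p[:2]-G)*1e3).round(1))
    for c in cs:
        bot.snapshot(c); print(c,[((U@(d['xyz'][:2]-G)*1e3).round(1),round(d['xyz'][2],3),round(d['score'],2)) for d in bot.tip_of(c,'knob')][:2])
E
python3 -c "
from a import *
look()"
```

```text
t 5.2 p [ 0.515  -0.0896  0.1613] x [ 0.987  0.158 -0.001] z [-0.001  0.    -1.   ] f [-3.8  0.2  1.9] g -0.0
tool w [-47.6  -0.1]
scene [(array([-22.5,   6.8]), 0.167, 0.72)]
top []
wrist [(array([-23.4,   4.2]), 0.17, 0.77)]
```

Emit:
arm_command:
  steps: [0, 0, 0, 0.15, 0, 0, 0, 0, 0, 0, 0.3, 0, 0, 0, 0, 0, 0, 0.45, 0, 0, 0, 0, 0, 0, 0.6, 0, 0, 0, 0, 0, 0, 0.7, 0, 0, 0]

```text
t: 6.12
position: [0.5364, -0.0862, 0.1613]
tcp_rot: [0.997, 0.08, 0.0, 0.0]
force: [-2.6, -0.6, 2.1]
grip_width: 0.001
finger_force: 1.2
```

```bash
python3 -c "
from a import *
look();save('wrist','w2')"
```

```text
t 6.12 p [ 0.5364 -0.0862  0.1613] x [0.987 0.159 0.   ] z [ 0.  0. -1.] f [-2.6 -0.6  2.1] g 0.0
tool w [-25.9  -0.1]
scene [(array([-0.9,  8.7]), 0.169, 0.68)]
top [(array([-0.3, -0.7]), 0.087, 0.63)]
wrist [(array([-3.7,  8.7]), 0.17, 0.91)]
```

View pics/w2.png

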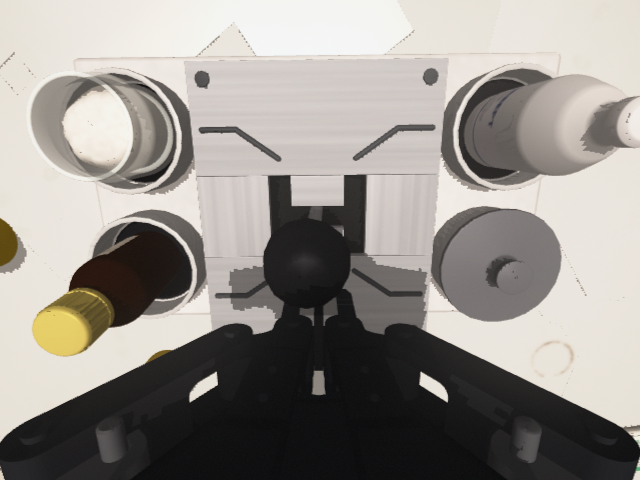

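The knob (about 305,262) is back at the channel. The far column slots are at about (278,205) and (355,205). I'll nudge it 3 mm further, then go round to its left side.

Emit:
arm_command:
  steps: [0, 0, 0, 0.12, 0, 0, 0, 0, 0, 0, 0.12, 0, 0, 0, 0, 0, 0, -0.8, 0, 0, 0, 0, 0, 0, -0.8, -1.1, 0, 0, 0, 0, 0, -0.8, -2.1, 0, 0]

```text
t: 7.1
position: [0.5029, -0.0273, 0.1615]
tcp_rot: [0.997, 0.079, 0.001, -0.0]
force: [0.1, 0.8, 0.4]
grip_width: 0.005
finger_force: 0.0
```

Emit:
arm_command:
  steps: [0, 0, 0, 0.9, 0, 0, 0, 0, 0, 0, 1.7, 0, 0, 0, 0, 0, 0, 1.7, 0, 0, 0]

```text
t: 7.48
position: [0.5549, -0.0192, 0.1614]
tcp_rot: [0.997, 0.08, 0.002, -0.0]
force: [-0.5, -0.3, 1.2]
grip_width: -0.001
finger_force: 0.0
```

```bash
python3 -c "
from a import *
look()"
```

```text
t 7.47 p [ 0.5549 -0.0192  0.1614] x [0.987 0.159 0.003] z [ 0.003  0.    -1.   ] f [-0.5 -0.3  1.2] g -0.0
tool w [ 3.  63.2]
scene [(array([4.3, 5.2]), 0.173, 0.58)]
top []
wrist [(array([0.5, 3.6]), 0.17, 0.72)]
```

Emit:
arm_command:
  steps: [0, 0, 0, 0, 0.8, 0, 0, 0, 0, 0, 0, 1.0, 0, 0, 0, 0, 0, 0, 1.2, 0, 0, 0, 0, 0, 0, 1.4, 0, 0, 0, 0, 0, 0, 1.5, 0, 0]

```text
t: 8.4
position: [0.5598, -0.0641, 0.1614]
tcp_rot: [0.997, 0.08, 0.0, -0.0]
force: [-1.1, 1.3, 2.0]
grip_width: -0.002
finger_force: 1.1
```

```bash
python3 -c "
from a import *
look(('scene','wrist'))"
```

```text
t 8.4 p [ 0.5598 -0.0641  0.1614] x [0.987 0.159 0.   ] z [ 0.  0. -1.] f [-1.1  1.3  2. ] g -0.0
tool w [ 0.7 18. ]
scene [(array([  0.7, -12.2]), 0.171, 0.63)]
wrist [(array([  0. , -10.5]), 0.171, 0.86)]
```

Emit:
arm_command:
  steps: [0, 0, 0, 0, 0.2, 0, 0, 0, 0, 0, 0, 0.4, 0, 0, 0, 0, 0, 0, 0.6, 0, 0, 0, 0, 0, 0, 0.8, 0, 0, 0, 0, 0, 0, 1.0, 0, 0]

```text
t: 9.22
position: [0.5643, -0.0942, 0.1611]
tcp_rot: [0.997, 0.079, -0.0, -0.0]
force: [-0.0, 3.0, -2.4]
grip_width: 0.0
finger_force: 1.3
```

```bash
python3 -c "
from a import *
look(('scene','wrist'))"
```

```text
t 9.22 p [ 0.5643 -0.0942  0.1611] x [ 0.987  0.158 -0.001] z [-0.001  0.    -1.   ] f [-0.   3.  -2.4] g 0.0
tool w [  0.4 -12.4]
scene [(array([  2.2, -42.4]), 0.164, 0.5), (array([-1.9,  2.1]), 0.085, 0.22)]
wrist [(array([ -0.6, -41.9]), 0.165, 0.69)]
```

Emit:
arm_command:
  steps: [0, 0, 0, 0, 0.1, 0, 0, 0, 0, 0, 0, 0.2, 0, 0, 0, 0, 0, 0, 0.3, 0, 0, 0, 0, 0, 0, 0.3, 0, 0]

```text
t: 9.93
position: [0.566, -0.103, 0.1613]
tcp_rot: [0.997, 0.079, -0.0, 0.0]
force: [-0.2, 1.8, -1.1]
grip_width: 0.005
finger_force: 0.8
```

```bash
python3 -c "
from a import *
look(('scene','wrist'));save('wrist','w3')"
```

```text
t 9.93 p [ 0.566  -0.103   0.1613] x [ 0.987  0.158 -0.   ] z [-0. -0. -1.] f [-0.2  1.8 -1.1] g 0.0
tool w [  0.6 -21.4]
scene []
wrist [(array([  2.7, -51. ]), 0.161, 0.78)]
```

View pics/w3.png

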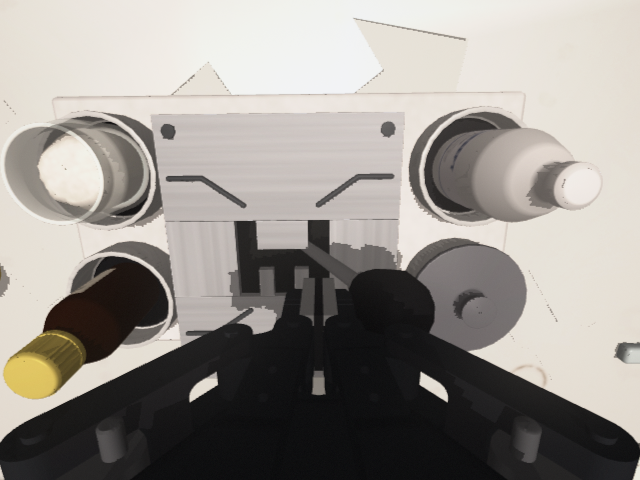

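The stem (about 320,255) is in the right column. Next I go round to the near side of the knob.

Emit:
arm_command:
  steps: [0, 0, 0, 0, -0.4, 0, 0, 0, 0, 0, -0.9, -0.4, 0, 0, 0, 0, 0, -1.8, -0.4, 0, 0, 0, 0, 0, -1.8, 0.3, 0, 0, 0, 0, 0, -1.8, 0.95, 0, 0]

```text
t: 10.8
position: [0.5176, -0.1399, 0.1618]
tcp_rot: [0.997, 0.08, 0.001, 0.0]
force: [0.2, -0.2, -0.3]
grip_width: 0.001
finger_force: 0.0
```

Emit:
arm_command:
  steps: [0, 0, 0, 0.4, 0, 0, 0, 0, 0, 0, 0.7, 0, 0, 0, 0, 0, 0, 0.9, 0, 0, 0, 0, 0, 0, 1.1, 0, 0, 0, 0, 0, 0, 1.3, 0, 0, 0]

```text
t: 11.42
position: [0.5551, -0.1327, 0.1611]
tcp_rot: [0.997, 0.08, -0.001, -0.0]
force: [-2.2, 0.6, 0.9]
grip_width: 0.004
finger_force: 1.1
```

```bash
python3 -c "
from a import *
look(('scene','wrist'))"
```

```text
t 11.43 p [ 0.5551 -0.1327  0.1611] x [ 0.987  0.159 -0.002] z [-0.002  0.    -1.   ] f [-2.2  0.6  0.9] g 0.0
tool w [-14.9 -48.9]
scene [(array([ 11.4, -48.2]), 0.159, 0.62)]
wrist [(array([  4.4, -47.3]), 0.163, 0.67)]
```

Emit:
arm_command:
  steps: [0, 0, 0, 0.16, 0, 0, 0, 0, 0, 0, 0.32, 0, 0, 0, 0, 0, 0, 0.48, 0, 0, 0, 0, 0, 0, 0.64, 0, 0, 0, 0, 0, 0, 0.8, 0, 0, 0]

```text
t: 12.25
position: [0.5795, -0.1295, 0.1611]
tcp_rot: [0.997, 0.079, -0.0, -0.0]
force: [-3.7, 1.1, -1.1]
grip_width: -0.004
finger_force: 1.2
```

```bash
python3 -c "
from a import *
look(('scene','wrist'))"
```

```text
t 12.25 p [ 0.5795 -0.1295  0.1611] x [ 0.987  0.158 -0.001] z [-0.001 -0.    -1.   ] f [-3.7  1.1 -1.1] g -0.0
tool w [  9.7 -49.6]
scene [(array([ 33.2, -48.1]), 0.155, 0.79)]
wrist [(array([ 36.2, -47.5]), 0.157, 0.62)]
```

Small steps now, until the force rises at the slot's end.

Emit:
arm_command:
  steps: [0, 0, 0, 0.08, 0, 0, 0, 0, 0, 0, 0.15, 0, 0, 0, 0, 0, 0, 0.2, 0, 0, 0, 0, 0, 0, 0.2, 0, 0, 0]

```text
t: 12.95
position: [0.5853, -0.1286, 0.1612]
tcp_rot: [0.997, 0.08, -0.0, 0.0]
force: [-2.5, 0.3, -2.4]
grip_width: 0.003
finger_force: 1.2
```

Emit:
arm_command:
  steps: [0, 0, 0, 0.05, 0, 0, 0, 0, 0, 0, 0.08, 0, 0, 0, 0, 0, 0, 0.08, 0, 0, 0]

```text
t: 13.32
position: [0.5874, -0.1282, 0.1612]
tcp_rot: [0.997, 0.079, -0.0, -0.0]
force: [-3.6, -0.2, -2.3]
grip_width: -0.004
finger_force: 1.6
```

```bash
python3 -c "
from a import *
look(('scene','wrist'))"
```

```text
t 13.32 p [ 0.5874 -0.1282  0.1612] x [ 0.987  0.158 -0.001] z [-0.001 -0.    -1.   ] f [-3.6 -0.2 -2.3] g -0.0
tool w [ 17.7 -49.6]
scene [(array([ 42.8, -46.8]), 0.153, 0.5)]
wrist [(array([ 41.4, -44.6]), 0.155, 0.59)]
```

Emit:
arm_command:
  steps: [0, 0, 0, 0.05, 0, 0, 0, 0, 0, 0, 0.05, 0, 0, 0]

```text
t: 13.78
position: [0.5882, -0.128, 0.161]
tcp_rot: [0.997, 0.079, -0.001, -0.0]
force: [-5.3, -0.3, -2.0]
grip_width: 0.002
finger_force: 2.6
```

Emit:
arm_command:
  steps: [0, 0, 0, 0.05, 0, 0, 0, 0, 0, 0, 0.05, 0, 0, 0]

```text
t: 14.02
position: [0.5887, -0.1279, 0.1609]
tcp_rot: [0.997, 0.079, -0.002, -0.0]
force: [-6.9, -0.5, 0.2]
grip_width: -0.0
finger_force: 3.5
```

The force is rising against a hard stop, so the lever is home. Backing off and up, then checking.

Emit:
arm_command:
  steps: [0, 0, 0, -0.5, 0, 0, 0, 0, 0, 0, -1.3, 0, 0, 0, 0, 0, 0, -2, 0, -0.8, 0, 0, 0, 0, -2.5, 0, -2.4, 0, 0, 0, 0, -2.5, 0, -3, 0]

```text
t: 14.65
position: [0.5192, -0.1404, 0.2552]
tcp_rot: [0.997, 0.079, 0.005, 0.001]
force: [0.8, -0.1, -0.3]
grip_width: 0.002
finger_force: 0.0
```

```bash
python3 -c "
from a import *
look();save('wrist','w4')"
```

```text
t 14.65 p [ 0.5192 -0.1404  0.2552] x [0.987 0.158 0.009] z [ 0.009 -0.002 -1.   ] f [ 0.8 -0.1 -0.3] g 0.0
tool w [-51.6 -50.8]
scene [(array([ 42.4, -45.9]), 0.152, 0.93)]
top [(array([ 44.9, -45.1]), 0.152, 0.67)]
wrist [(array([ 42.5, -47.9]), 0.155, 0.65), (array([ 48. , 135.2]), 0.05, 0.23)]
```

View pics/w4.png

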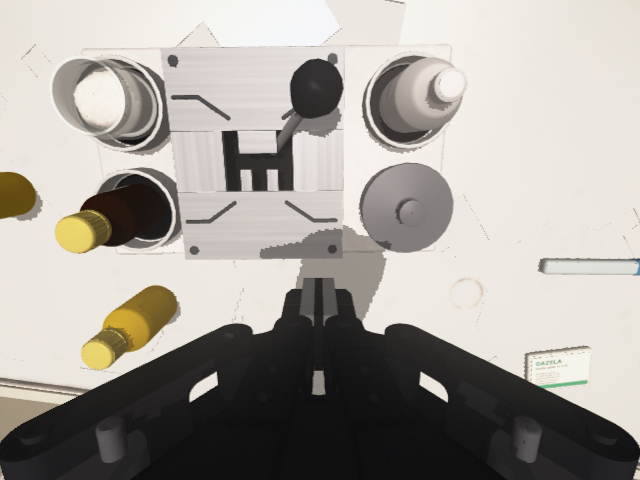

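The lever leans into the far right corner slot (knob about 316,88), beside the white bottle (about 430,90). Everything in the bays still stands.

```bash
python3 -c "
from station import bot
print(bot.hand_in())"
```

```text
the job is handed in; nothing more can be done
None
```

The selector lever is pushed home into the far right slot, the corner of the bay where the white bottle stands; nothing in the bays was disturbed, and the job is handed in (the hand-in gave no verdict).

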